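# Free the keeper and peel the top fittings tray off its clinging stack

### The job

The nested fittings trays on the wooden board cling tightly together, and a steel keeper bar lies across them. Squeeze the trigger against the fixed pistol grip so that the keeper springs up, and let the trigger go again; then take the top tray by the upright tab on its corner and peel it: swing that corner up first, tipping the tray about its opposite corner, which stays down, and leave the second tray in its place. Finish still holding the tray by its tab, right way up and about level, out over the middle of the square cork mat a hand's length (15 to 20 cm) above it; do not put it down or let go, and leave everything else on the bench where it is.

Things in the scene. Friction and masses are not known exactly. Their poses are not given: they have to be found in the camera images.
- squeeze (a point): where to squeeze the pistol grip: mid-way between the outer faces of handle and trigger at rest, 122 mm above the bench. Fingers close along the board's y, from above. Handle's outer face at y = +28 mm, trigger's at -29 mm (-12 when squeezed). Handle top 145 mm above the bench, trigger top 135. A hook arm below rises to 95 mm above the bench: keep fingertips higher
- trigger (a joint): angle of the trigger, a steel lever 18 wide, 8 thick on the handle's -y side, hinged 40 mm above the bench: 0 at rest, 0.2 rad fully squeezed (stop). A spring returns it; 5 N to start, about 10 N when squeezed home, at grip height. The keeper lets go at about 0.12
- keeper (a joint): angle of the keeper bar, rad: 0 shut, lying along the board's x across the stack's +y rim, 70 mm above the bench; once freed by the trigger it springs up by itself to 1.9 (upright at the far side) and stays up
- tab (a point): centre of the top tray's pull tab: upright fin 28 long, 10 thick, 34 high (top 14 mm above this point), outside the rim corner at -x, -y, in line with the tray's direction (-0.707, -0.707, 0); fingers close along (0.707, -0.707, 0), from above. 73 mm above the bench at the start; the rim's cut corner is 25 mm inward. The second tray has such a tab at the opposite corner, lower: not that one
- tray_centre (a point): centre of the top tray, 11 mm above its underside: white plastic, rim 160 (x) x 130 (y), 22 high, walls sloping to a floor 112 x 82, about 90 g. Axes x, y along its sides (the board's at the start), z up. Rests 10 mm above the next tray on stand-offs; four sprung rubber lugs of that tray, at x = +-45 on the long sides, grip its rim with about 4 N each until it has risen 10 mm there
- far_foot (a point): underside of the top tray at the floor corner diagonally opposite the tab (x = 44, y = 29 mm in the tray's axes): the corner that stays down while the tab corner is raised
- second_centre (a point): centre of the second tray, the same size, 10 mm below the top one, gripped more firmly by the lugs of the bottom tray, which is fixed to the board
- mat_centre (a point): centre of the upper face of the square cork mat, 130 x 130 x 4 mm, fixed on the bench
- station: fixed wooden board, 260 (x) x 300 (y) x 15 mm, carrying stack and grip; origin on the bench. Stack centred at y = -60 mm. Handle: dark-wood post 28 (x) x 24 (y) mm at x = -62, y = +100 mm. Keeper hinge at x = +108, y = -5 mm
- screwdriver: bystander, leave alone: wood-handled screwdriver, 180 long, lying on the near side; origin at its underside
- brush: bystander, leave alone: bench brush lying on the far right; origin at its underside
- jar: bystander, leave alone: glass jar, 64 across, 85 high, on the left; origin at its underside
- tin: bystander, leave alone: flat round tin, 80 across, 26 high; origin at its underside
- offcut: bystander, leave alone: pine offcut, 45 x 160 x 30; origin at its underside
- block: bystander, leave alone: dark wood block, 70 x 50 x 35; origin at its underside
- glue: bystander, leave alone: white glue bottle, 64 across, 160 high, on the far left; origin at its underside
Mind the look-alikes: they are no part of the job. Of the things like the part that bears mat_centre, leave any that is orange; of the rest the smaller one is meant.

How it is judged (in metres and radians):
On the way, in this order (a step that is already met when the one before it is completed fails the run):
1. the trigger is squeezed home (value of joint trigger above 0.15 rad), for 0.1 s.
2. the trigger is let go and the keeper has sprung up (value of joint trigger below 0.05 rad and value of joint keeper above 1.4 rad), for 0.2 s.
3. the tab corner of the top tray is raised while the opposite corner is still down (angle between tray_centre's own z axis and vertical above 0.12 rad and distance of far_foot from where it was at the start of the episode below 0.018 m), for 0.1 s.
4. the top tray is clear of the stack (height (world z) of tray_centre above 0.13 m and height (world z) of far_foot above 0.08 m), for 0.2 s.
At the end, for the whole second after the job is handed in: Fingers hold the top tray still, centre within 60 mm of the mat's centre from above, 120 to 290 mm above the bench, tilted under 0.45 rad, touching no stack or board; second tray within 12 mm of its start; trigger under 0.05 rad, keeper over 1.4 rad (all of step 2 and horizontal distance between tray_centre and mat_centre below 0.06 m and height (world z) of tray_centre between 0.12 and 0.29 m and angle between tray_centre's own z axis and vertical below 0.45 rad and contact force between the fingers and tray_top above 1 N and contact force between tray_top and tray_second below 0.1 N and contact force between tray_top and station below 0.1 N and linear speed of tray_top below 0.06 m/s and distance of second_centre from where it was at the start of the episode below 0.012 m); the arm keeps its last pose, push and grip.
It fails at once if the second tray is pulled out of its place (distance of second_centre from where it was at the start of the episode above 0.02 m).
It fails at once if a bystander is moved by more than 40 mm (distance of any of screwdriver, brush, jar, tin, offcut, block, glue from where it was at the start of the episode above 0.04 m).
It also fails if it takes over 50 s, if anything falls off the work surface, if the arm or the gripper's body presses on something with over 40 N, if the wrist force passes 120 N, or if a joint passes its speed limit or range.

### The arm

A 6-joint arm with a two-finger parallel gripper is mounted at the origin on the work surface. World frame = base frame: x ahead of the robot, y to its left, z up, the work surface at z = 0. Lengths are in mm, angles in rad, forces in N, time in s.
With the tool pointing down it reaches from about 400 to 925 mm from the base axis. Payload 12.5 kg.
Tool frame: the origin (TCP) lies midway between the tips of the shut fingers; the grasp point (between the pads) lies 19 mm behind it; x points along the fingers, y is the direction in which the jaws open and shut, and the axes are right-handed (so a half turn about x gives the same grasp; the last joint's range is limited). The gripper opens to 95 mm and grips with 3 to 60 N. Pads are 20 mm wide; open, the fingers measure 119 mm over their backs; the gripper's body (75 mm by 180 mm) begins 59 mm behind the grasp point.
Start: joints at [1.087, 0.491, 1.559, -0, 1.092, -0.106], TCP at [230.533, 580.949, 214.661] pointing down, gripper open.
Joint ranges: [-3.1, 3.1], [-0.84, 2.19], [0.05, 2.79], [-1.13, 4.28], [0.06, 2.93], [-2.69, 2.69]. Speed limits (rad/s): [2.22, 2.22, 2.79, 3.14, 3.14, 3.14].

### API

Orientations are given as [roll, pitch, yaw] about the fixed x, y, z axes, in that order (R = Rz(yaw) Ry(pitch) Rx(roll)).
In Python, from cell import state, read_camera, job_done gives the robot as it stands.
- The arm moves only by the tool move_arm, never from a script. Its argument "targets" is a list of rows, each a list of 7 numbers: the shift along the world's x, y, z in m, then the turn, a rotation vector about the world's x, y, z in degrees, then the gripper's target within -1 to 1 (fully open at 1, half-way at 0, shut at -1). In form: [[dx, dy, dz, wx, wy, wz, hand], ...]. A call has 1 to 10 rows; each row is the pose to reach, as a shift and turn from the pose commanded when the call began; what a row does not reach only later rows make up. A row lasts 1/10 s, in which the tool goes at most 50 mm and 8.59 degrees, less where a joint would pass 70% of its speed; a pose out of reach is approached as far as the arm can. A call with a gripper value outside its range is refused whole. The fingers move at their own pace and stop on an object; the grip force is fixed at half the most. Time passes only in rows, so rows that repeat a pose let the fingers close. It gives the time, the measured TCP pose, the force and the opening at its end, in the units of the state.
- state(): the state, without advancing time (a new reading comes with each control period).
- read_camera(name): name is "side" or "top" or "wrist"; returns a dict with "img" (400x640x3 uint8, blue, green, red), "mtx" (3x3 intrinsics, pixels), "cam_to_world" (4x4, takes a point from camera to world coordinates); the wrist camera has in their place "mount" (4x4, takes a point from camera to tool coordinates, whose origin is the TCP and whose axes are the tool frame's). Camera axes: x right, y up, looking along -z (the intrinsics and any distortion apply to the point x, -y, -z); pixel columns grow to the right and rows downward; lengths in mm; the calibration is good to about 2 mm. A picture is of the moment at which its call begins: read the wrist's pose just before it. There is no depth.
- job_done(): hands the job in, once; it reports no verdict.
The state is a dict: "t": time; "joints": joint angles; "qvel": joint speeds; "tau": joint torques, N m; "eef_pos": TCP position; "tcp_rot": TCP orientation; "ft_force": force on the tool from outside, world axes, zero at the start; "moment": the same for the moment, N m; "opening": opening from 0.0 (shut) to 1.0 (fully open).
Only numpy, scipy, OpenCV 4.12 (cv2) and the standard library are available. Lean on these libraries where they do the work, as an engineer would, in place of code of your own. Each camera call takes 0.05 s, during which the arm holds its last target.

## Working session

There is one attempt and no reset: what is moved stays moved. The work goes in short steps, Python scripts to look and compute and a tool call to move; the robot and the scene stay as the last step left them, time stands still between calls to the robot, and variables do not carry over. Pictures are saved under pics/ and viewed, and the job is handed in when it is done.

Besides the shell and the picture viewer there is one more tool, called as a command line: name --pt "numbers of a row" for each row, then --argument value for the rest. move_arm: Moves the arm, as the interface text tells. Its arguments: {"type":"object","properties":{"targets":{"type":"array"}},"required":["targets"]}

```bash
ls; mkdir -p pics; python3 - <<'E'
from cell import state, read_camera
import cv2,numpy as np,pickle
print(state())
d={}
for n in("side","top","wrist"):
    r=read_camera(n); cv2.imwrite(f"pics/{n}0.png",r["img"]); d[n]=r
    print(n,np.round(r["mtx"],1).tolist(),np.round(r.get("cam_to_world",r.get("mount")),3).tolist(),[k for k in r])
pickle.dump(d,open("d0.pkl","wb"))
E
```

```text
pics
{'t': 0.0, 'joints': array([ 1.08737698e+00,  4.91550539e-01,  1.55943865e+00, -9.98079747e-06,
        1.09170803e+00, -1.05582339e-01]), 'qvel': array([-1.21737304e-03, -2.24307658e-03, -1.18498733e-03,  6.52966959e-05,
       -5.44026966e-04,  6.04074621e-04]), 'tau': array([ 2.62037873e-03, -6.12671041e+01, -2.58194822e+01,  6.93526282e-02,
        4.81794903e-02, -6.72573378e-05]), 'eef_pos': array([230.42741899, 580.71222911, 214.07107495]), 'tcp_rot': array([-1.66836482,  1.56969172, -2.04619722]), 'ft_force': array([ 0.13456794,  0.63885649, -0.68691282]), 'moment': array([ 0.03500424, -0.02248111, -0.02151421]), 'opening': 0.9987353261221754}
side [[519.9, 0.0, 326.7], [0.0, 519.9, 204.7], [0.0, 0.0, 1.0]] [[0.986, 0.077, -0.149, 259.801], [-0.168, 0.505, -0.847, -1242.862], [0.011, 0.86, 0.511, 847.583], [0.0, 0.0, 0.0, 1.0]] ['img', 'mtx', 'cam_to_world']
top [[476.0, 0.0, 316.5], [0.0, 476.0, 193.8], [0.0, 0.0, 1.0]] [[0.028, 0.995, -0.092, 327.926], [-1.0, 0.027, -0.013, -12.459], [-0.011, 0.093, 0.996, 1582.638], [0.0, 0.0, 0.0, 1.0]] ['img', 'mtx', 'cam_to_world']
wrist [[306.6, 0.0, 321.5], [0.0, 306.6, 199.6], [0.0, 0.0, 1.0]] [[0.001, 0.272, -0.962, -170.227], [1.0, 0.0, 0.001, -0.415], [0.001, -0.962, -0.272, -75.782], [0.0, 0.0, 0.0, 1.0]] ['img', 'mtx', 'mount']
```

```bash
ls -la pics
```

```text
total 1200
drwxr-xr-x 2 agent agent   4096 Dec  6 15:47 .
drwxr-xr-x 3 agent agent   4096 Dec  6 15:47 ..
-rw-r--r-- 1 agent agent 403046 Dec  6 15:47 side0.png
-rw-r--r-- 1 agent agent 438438 Dec  6 15:47 top0.png
-rw-r--r-- 1 agent agent 369296 Dec  6 15:47 wrist0.png
```

View pics/top0.png

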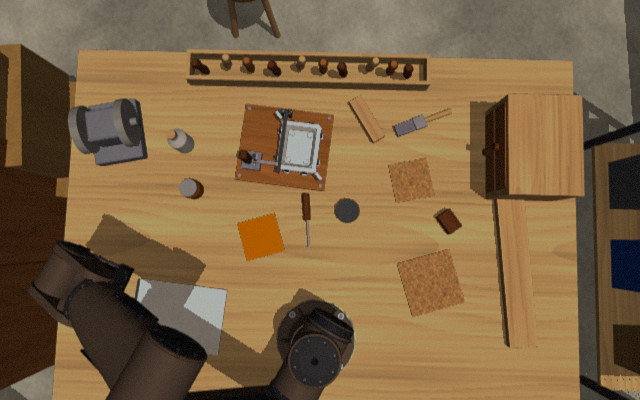

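View pics/side0.png

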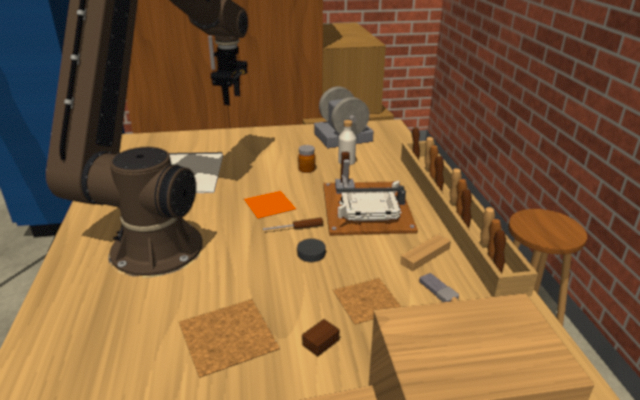

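View pics/wrist0.png

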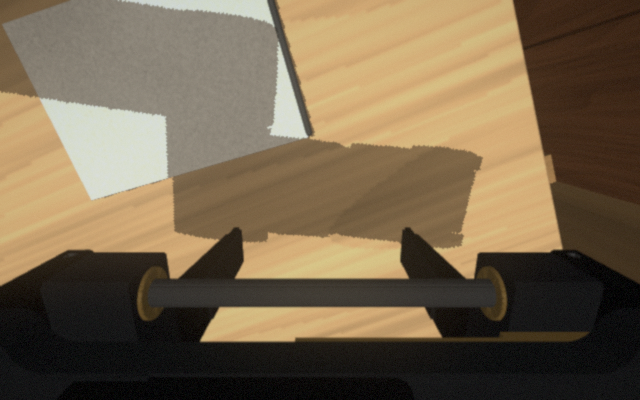

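Top view: the board is centred near (285,147), with the handle at (243,157), the trays at (299,147) and the keeper across the +y (left) rim. There are three mat candidates: orange (262,236), small cork (411,180) and large cork (430,282). The small cork is the one meant. For the tab, the candidates are the lower-right corner at (320,178) and the second tray's at the upper-left (283,115). I'll crop closely to check.

```bash
cat > h.py <<'E'
import numpy as np,cv2,pickle
def proj(r,P):
    T=np.linalg.inv(r["cam_to_world"]);p=(T[:3,:3]@np.asarray(P,float).T).T+T[:3,3]
    p=np.c_[p[:,0],-p[:,1],-p[:,2]]@r["mtx"].T
    return p[:,:2]/p[:,2:]
def ray(r,uv,T=None):
    T=r["cam_to_world"] if T is None else T
    d=np.linalg.inv(r["mtx"])@[uv[0],uv[1],1.];d=np.array([d[0],-d[1],-d[2]])
    d=T[:3,:3]@d;return T[:3,3],d/np.linalg.norm(d)
def onz(r,uv,z,T=None):
    o,d=ray(r,uv,T);return o+d*(z-o[2])/d[2]
def tri(rays):
    A=np.zeros((3,3));b=np.zeros(3)
    for o,d in rays:
        M=np.eye(3)-np.outer(d,d);A+=M;b+=M@o
    p=np.linalg.solve(A,b);return p,[np.linalg.norm((np.eye(3)-np.outer(d,d))@(p-o)) for o,d in rays]
E
python3 - <<'E'
from h import *
d=pickle.load(open("d0.pkl","rb"));r=d["top"];im=r["img"]
hsv=cv2.cvtColor(im,cv2.COLOR_BGR2HSV)
for p in[(245,180),(330,150),(415,170)]:print(hsv[p[1],p[0]])
c=im[90:210,220:340];cv2.imwrite("pics/topc.png",cv2.resize(c,(600,600),interpolation=cv2.INTER_CUBIC))
s=d["side"]["img"][140:240,310:430];cv2.imwrite("pics/sidec.png",cv2.resize(s,(720,600),interpolation=cv2.INTER_CUBIC))
c=im[150:220,370:450];cv2.imwrite("pics/matc.png",cv2.resize(c,(640,560),interpolation=cv2.INTER_CUBIC))
E
```

```text
[ 14 171 109]
[ 21 123 168]
[ 15 154 157]
```

View pics/topc.png

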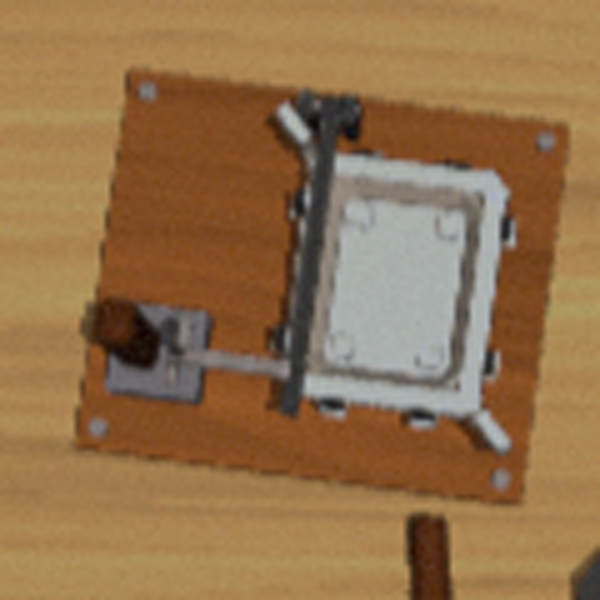

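View pics/sidec.png

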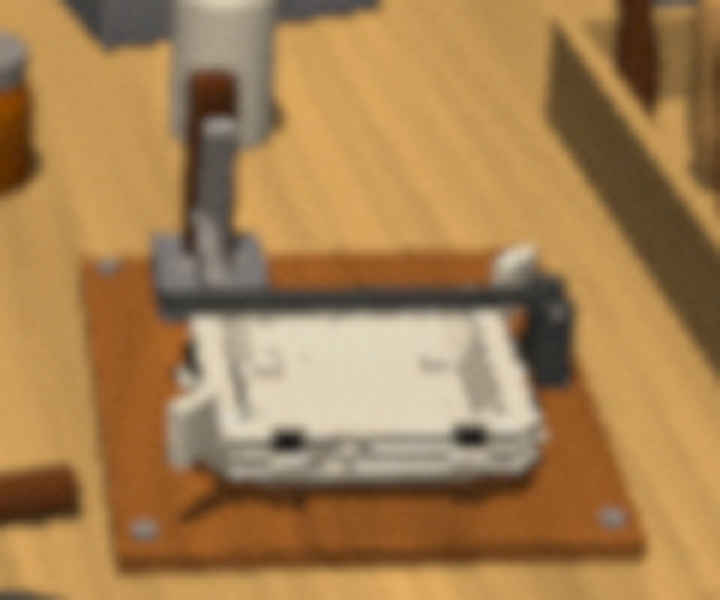

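View pics/matc.png

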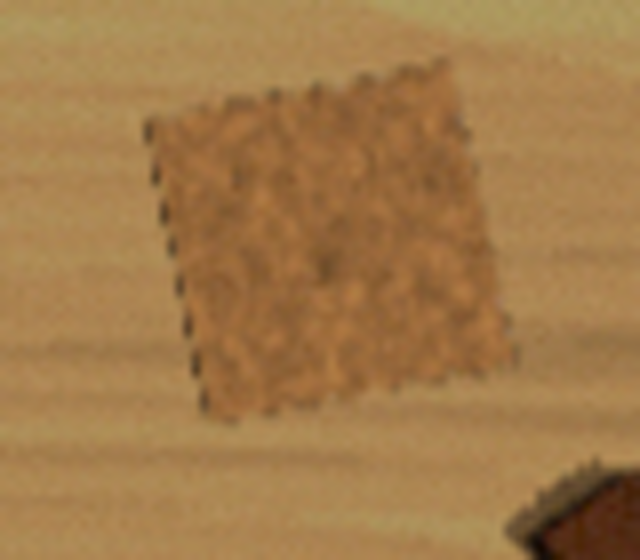

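The crop shows the board corners at TL (128,70), TR (570,125), BR (522,502) and BL (78,448). The top tray's tab is at lower right (490,430), which is -x,-y. The second tray's tab is at upper left (293,122). The mat is clean and unmarked. Next I'll measure.

```bash
python3 - <<'E'
from h import *
d=pickle.load(open("d0.pkl","rb"));r=d["top"];s=d["side"]
def px(c,k,o):return ((np.array(c)+.5)/k-.5+np.array(o))
# board
loc=np.array([[130,150],[130,-150],[-130,-150],[-130,150]],float)
W=np.array([onz(r,px(c,5,(220,90)),15) for c in[(128,70),(570,125),(522,502),(78,448)]])
# rigid fit
a=loc-loc.mean(0);b=W[:,:2]-W[:,:2].mean(0);th=np.arctan2((a[:,0]*b[:,1]-a[:,1]*b[:,0]).sum(),(a*b).sum())
R=np.array([[np.cos(th),-np.sin(th)],[np.sin(th),np.cos(th)]]);o=W[:,:2].mean(0)
print("board",o,np.degrees(th),np.round(W[:,:2]-(loc@R.T+o),1).tolist())
b2w=lambda x,y,z:np.r_[R@[x,y]+o,z]
# side check of board near corner
for nm,P in dict(squeeze=(-62,100-.5,122),handletop=(-62,100,145),trigtop=(-62,75,135),tab=(-80-25*.0-0,-125,73),tray=(0,-60,58),jar=(0,0,0)).items():
    w=b2w(*P);print(nm,np.round(w,1),"top",np.round(proj(r,[w])[0],1),"side",np.round(proj(s,[w])[0],1))
for c in loc: w=b2w(*c,15);print("side corner",np.round(proj(s,[w])[0],1))
# tab: top centre in both views
tt=px((493,431),5,(220,90)); print("tab from top z=80",np.round(onz(r,tt,80),1))
for z in(73,87):
  w=onz(r,tt,z)[:2];print("tab local",z,np.round(R.T@(w-o),1), "side",np.round(proj(s,[np.r_[w,z]])[0],1))
ht=px((120,325),5,(220,90));
M=np.array([onz(r,px(c,8,(370,150)),4) for c in[(150,118),(448,62),(516,365),(208,418)]]);print("mat",np.round(M.mean(0),1),[round(float(np.linalg.norm(M[i]-M[i-1])),1) for i in range(4)])
Ms=[px(c,1,(0,0)) for c in[]]
for m in M:print("side",np.round(proj(s,[m])[0],1))
pickle.dump((R,o,M.mean(0)),open("b.pkl","wb"))
E
```

```text
board [628.76960074 119.51793856] -5.507760103031292 [[-0.4, 0.6], [-2.0, 0.3], [1.5, 0.9], [0.9, -1.8]]
squeeze [576.6 224.5 122. ] top [247.5 155.7] side [345.1 160.2]
handletop [576.7 225.  145. ] top [246.2 154.3] side [345.3 153.6]
trigtop [574.3 200.1 135. ] top [254.7 155.9] side [346.  159.9]
tab [537.1   2.8  73. ] top [318.5 172.3] side [346.4 210. ]
tray [623.   59.8  58. ] top [301.7 146.2] side [370.5 202.2]
jar [628.8 119.5   0. ] top [284.8 147.4] side [366.8 208.4]
side corner [398.8 180.9]
side corner [418.5 229.4]
side corner [329.4 232.2]
side corner [322.6 182.8]
tab from top z=80 [524.8   3.4  80. ]
tab local 73 [ -91.4 -125.4] side [342.5 210.1]
tab local 87 [ -93.2 -125.7] side [342. 206.]
mat [ 530.2 -304.9    4. ] [127.8, 127.0, 129.8, 129.9]
side [379.8 278. ]
side [404.1 309.5]
side [354.6 323.9]
side [333.8 289.3]
```

```bash
cat >> h.py <<'E'
from scipy.spatial.transform import Rotation as Ro
def toolT(st):
    T=np.eye(4);T[:3,:3]=Ro.from_euler("xyz",st["tcp_rot"]).as_matrix();T[:3,3]=st["eef_pos"];return T
E
python3 - <<'E'
from h import *
from cell import state
T=toolT(state());print(np.round(T,3))
print("y axis yaw",np.degrees(np.arctan2(T[1,1],T[0,1])),"z axis yaw",np.degrees(np.arctan2(T[1,2],T[0,2])))
R,o,m=pickle.load(open("b.pkl","rb"));d=pickle.load(open("d0.pkl","rb"))
# overlay
b2w=lambda P:np.c_[np.array(P)[:,:2]@R.T+o,np.array(P)[:,2]]
sets=[[(-80+0,-125,69),(80,-125,69),(80,5,69),(-80,5,69)],[(-76,112,145),(-48,112,145),(-48,88,145),(-76,88,145)],[(-76,112,15),(-48,112,15),(-48,88,15),(-76,88,15)],[(130,150,15),(130,-150,15),(-130,-150,15),(-130,150,15)]]
for n,(x,y,w,h,k) in dict(top=(220,90,120,120,5),side=(310,140,120,100,6)).items():
    c=cv2.resize(d[n]["img"][y:y+h,x:x+w],None,fx=k,fy=k,interpolation=cv2.INTER_CUBIC)
    for S in sets:
        p=(proj(d[n],b2w(S))-[x,y]+.5)*k-.5
        cv2.polylines(c,[p.round().astype(np.int32)],True,(0,255,0),1)
    cv2.imwrite(f"pics/ov_{n}.png",c)
E
```

```text
[[-0.00000e+00  3.69000e-01  9.29000e-01  2.30466e+02]
 [-1.00000e-03  9.29000e-01 -3.69000e-01  5.80777e+02]
 [-1.00000e+00 -1.00000e-03 -0.00000e+00  2.14195e+02]
 [ 0.00000e+00  0.00000e+00  0.00000e+00  1.00000e+00]]
y axis yaw 68.35141681865849 z axis yaw -21.648588519496002
```

View pics/ov_top.png

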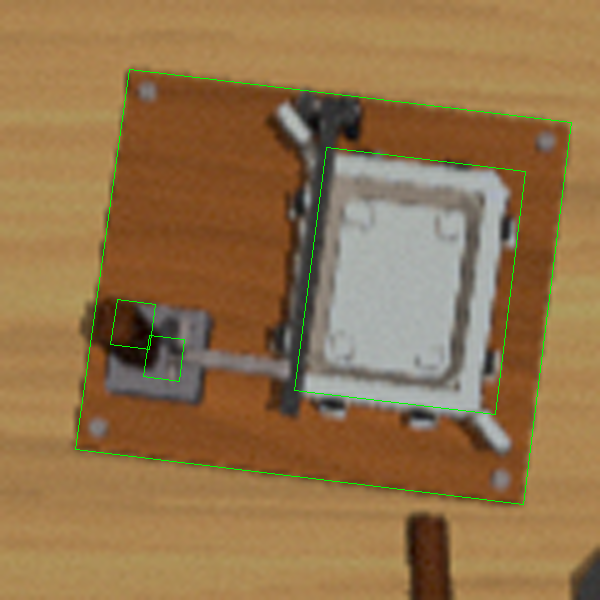

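View pics/ov_side.png

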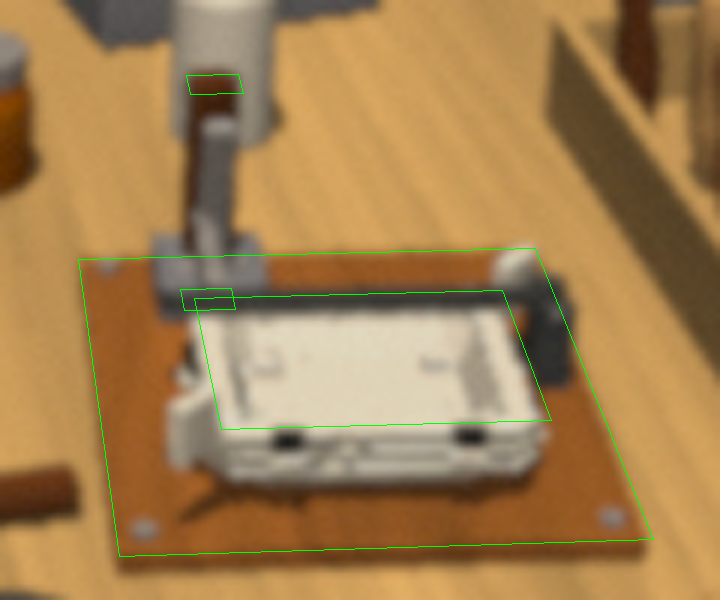

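move_arm --pt "0.02 -0.02 0.04 0 0 2 1" --pt "0.05 -0.05 0.08 0 0 4 1" --pt "0.08 -0.08 0.116 0 0 6 1" --pt "0.11 -0.115 0.116 0 0 8 1" --pt "0.145 -0.15 0.116 0 0 10 1" --pt "0.18 -0.185 0.116 0 0 12 1" --pt "0.215 -0.22 0.116 0 0 14 1" --pt "0.25 -0.255 0.116 0 0 16 1" --pt "0.285 -0.29 0.116 0 0 16.1 1" --pt "0.32 -0.325 0.116 0 0 16.1 1"

```text
t: 1.15
eef_pos: [548.6, 257.2, 330.6]
tcp_rot: [2.846, 1.571, 2.75]
ft_force: [-0.4, 0.9, -0.3]
opening: 1.003
```

move_arm --pt "0.035 -0.035 0 0 0 0 1" --pt "0.07 -0.07 0 0 0 0 1" --pt "0.1 -0.105 0 0 0 0 1" --pt "0.126 -0.136 0 0 0 0 1" --pt "0.126 -0.136 0 0 0 0 1" --pt "0.126 -0.136 0 0 0 0 1"

```text
t: 1.75
eef_pos: [673.7, 122.2, 329.8]
tcp_rot: [3.116, 1.569, 3.018]
ft_force: [-0.3, 0.2, -0.5]
opening: 1.003
```

```bash
cat > snap.py <<'E'
from h import *
from cell import state, read_camera
import sys
n,*cams=sys.argv[1:]
d={}
for c in cams or ["wrist"]:
    st=state();r=read_camera(c)
    if c=="wrist": r["cam_to_world"]=toolT(st)@r["mount"]
    d[c]=r;cv2.imwrite(f"pics/{c}{n}.png",r["img"])
pickle.dump(d,open(f"d{n}.pkl","wb"))
st=state();print(round(st["t"],2),np.round(st["eef_pos"],1),np.round(st["ft_force"],1),st["opening"])
T=toolT(st);print(np.round(T[:3,:3],3).tolist(),"y yaw",np.degrees(np.arctan2(T[1,1],T[0,1])))
E
python3 snap.py 1
```

```text
1.8 [673.2 123.1 330.2] [-0.4  0.4 -0.4] 1.000680828038325
[[-0.001, 0.097, 0.995], [0.0, 0.995, -0.097], [-1.0, 0.0, -0.001]] y yaw 84.43884951679016
```

View pics/wrist1.png

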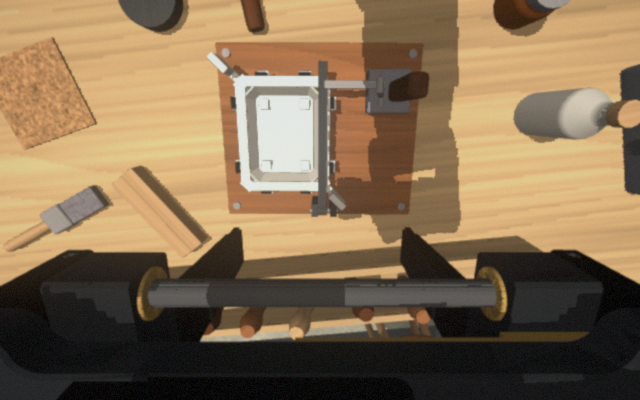

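The wrist view shows the whole board. Its corners are at (216,42), (424,43), (409,215) and (229,214). The top tray's tab is near (222,66), the handle near (405,87) and the trigger near (378,88).

```bash
python3 - <<'E'
from h import *
r=pickle.load(open("d1.pkl","rb"))["wrist"];im=r["img"]
cv2.imwrite("pics/w1a.png",cv2.resize(im[30:130,340:450],None,fx=6,fy=6,interpolation=cv2.INTER_CUBIC))
cv2.imwrite("pics/w1b.png",cv2.resize(im[40:140,200:310],None,fx=6,fy=6,interpolation=cv2.INTER_CUBIC))
R,o,m=pickle.load(open("b.pkl","rb"))
W=np.array([onz(r,c,15)[:2] for c in [(216,42),(424,43),(409,215),(229,214)]])
loc=np.array([[-130,-150],[-130,150],[130,150],[130,-150]],float)
a=loc-loc.mean(0);b=W-W.mean(0);th=np.arctan2((a[:,0]*b[:,1]-a[:,1]*b[:,0]).sum(),(a*b).sum())
R=np.array([[np.cos(th),-np.sin(th)],[np.sin(th),np.cos(th)]]);o=W.mean(0)
print("board",o,np.degrees(th),np.round(W-(loc@R.T+o),1).tolist())
M=[onz(r,c,4)[:2] for c in [(52,39),(96,123),(25,148)]];print(np.round(M,1))
E
```

```text
board [629.82545472 121.91291326] -6.021838192968998 [[0.2, 0.8], [-0.4, -0.3], [-0.0, -0.2], [0.2, -0.2]]
[[ 454.6 -254.8]
 [ 577.7 -226.1]
 [ 604.4 -351.4]]
```

View pics/w1a.png

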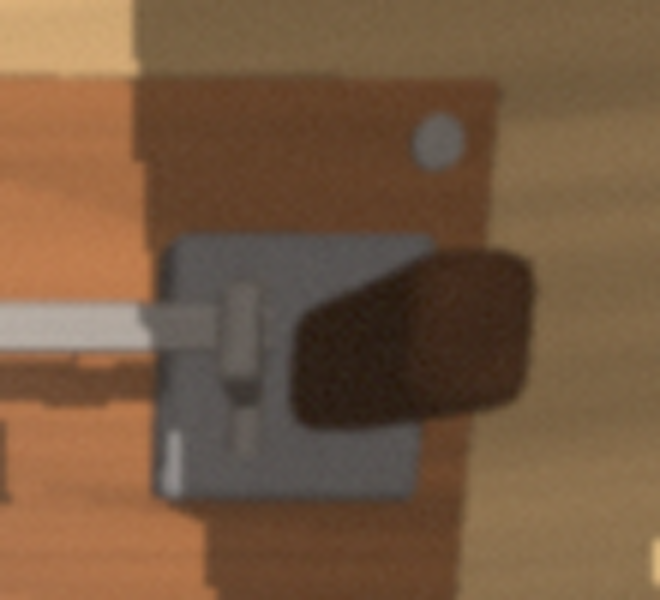

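View pics/w1b.png

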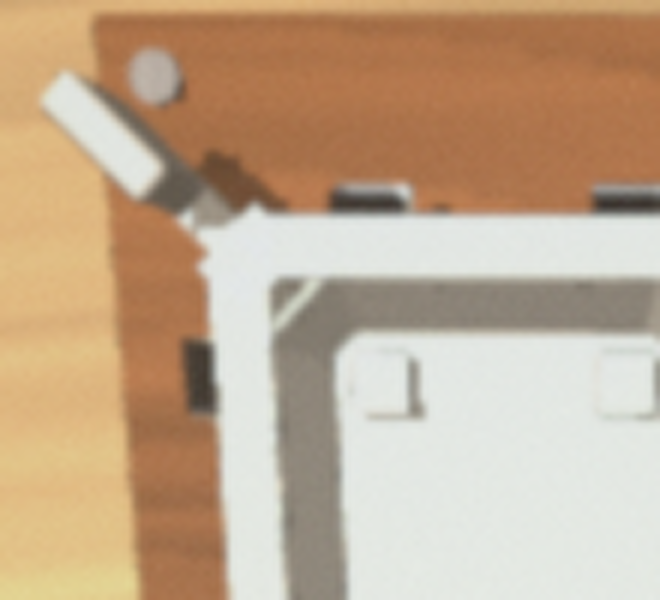

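```bash
cat > calc.py <<'E'
from h import *
r=pickle.load(open("d1.pkl","rb"))["wrist"]
th=np.radians(-5.9);R=np.array([[np.cos(th),-np.sin(th)],[np.sin(th),np.cos(th)]]);o=np.array([629.5,121.5])
pickle.dump((R,o),open("b2.pkl","wb"))
px=lambda c,of:(np.array(c)+.5)/6-.5+np.array(of)
def show(n,c,of,z):
    w=onz(r,px(c,of),z);print(n,np.round(w,1),"local",np.round(R.T@(w[:2]-o),1))
A=(340,30);B=(200,40)
show("handle top c",(470,325),A,145);show("handle out",(532,330),A,145);show("handle in",(410,335),A,145)
show("trig top hi",(240,285),A,135);show("trig top lo",(240,370),A,135);show("trig L",(222,330),A,135);show("trig R",(258,330),A,135)
show("tab top",(104,133),B,87)
for i,c in enumerate([(68,70),(165,165),(140,200),(42,98)]):show("tab%d"%i,c,B,87)
show("rim corner",(210,213),B,69)
show("cut a",(258,208),B,69);show("cut b",(203,265),B,69)
E
python3 calc.py
```

```text
handle top c [577.7 235.8 145. ] local [-63.2 108.4]
handle out [579.7 247.  145. ] local [-62.4 119.7]
handle in [578.4 225.  145. ] local [-61.5  97.7]
trig top hi [566.  196.5 135. ] local [-70.9  68.1]
trig top lo [580.8 195.8 135. ] local [-56.   68.9]
trig L [573.5 192.8 135. ] local [-63.1  65.2]
trig R [574.1 199.5 135. ] local [-63.1  71.9]
tab top [523.9   5.1  87. ] local [ -93.1 -126.7]
tab0 [511.4  -0.   87. ] local [-105. -133.]
tab1 [531.2  16.5  87. ] local [ -87.  -114.5]
tab2 [537.4  10.1  87. ] local [ -80.2 -120.3]
tab3 [516.1  -6.4  87. ] local [ -99.7 -138.9]
rim corner [538.8  19.7  69. ] local [ -79.7 -110.6]
cut a [538.9  30.3  69. ] local [ -80.8 -100. ]
cut b [549.2  16.3  69. ] local [ -69.  -112.9]
```

move_arm --pt "-0.03 0.03 -0.02 0 0 0 1" --pt "-0.06 0.06 -0.045 0 0 0 1" --pt "-0.085 0.09 -0.07 0 0 0 1" --pt "-0.099 0.1075 -0.09 0 0 0 1" --pt "-0.099 0.1075 -0.115 0 0 0 1" --pt "-0.099 0.1075 -0.13 0 0 0 1" --pt "-0.099 0.1075 -0.13 0 0 0 1" --pt "-0.099 0.1075 -0.13 0 0 0 1"

```text
t: 2.6
eef_pos: [574.2, 231.2, 201.4]
tcp_rot: [0.607, 1.57, 0.511]
ft_force: [1.1, -0.4, 0.0]
opening: 1.004
```

```bash
python3 snap.py 2; python3 - <<'E'
from h import *
r=pickle.load(open("d1.pkl","rb"))["wrist"];R,o=pickle.load(open("b2.pkl","rb"))
for n,c,z in[("keeper",(322,130),70),("keeper hinge",(322,205),70),("keeper free end",(322,62),70),("rim L mid",(238,130),66),("rim bottom",(285,191),66),("rim top",(285,76),66),("foot1",(264,104),50),("foot2",(304,104),50),("f3",(264,163),50),("f4",(304,163),50)]:
    w=onz(r,c,z);print(n,np.round(R.T@(w[:2]-o),1))
E
```

```text
2.65 [574.5 231.1 201.9] [ 0.2 -0.1 -0.2] 1.0002430887134002
[[0.001, 0.096, 0.995], [0.001, 0.995, -0.096], [-1.0, 0.001, 0.001]] y yaw 84.49666493214302
keeper [-9.9  4.4]
keeper hinge [97.3  4.8]
keeper free end [-95.8   4. ]
rim L mid [  -9.2 -111.8]
rim bottom [ 77.5 -49.3]
rim top [-79.2 -44.8]
foot1 [-44.2 -77.1]
foot2 [-44.4 -21. ]
f3 [ 39. -81.]
f4 [ 38.8 -22. ]
```

View pics/wrist2.png

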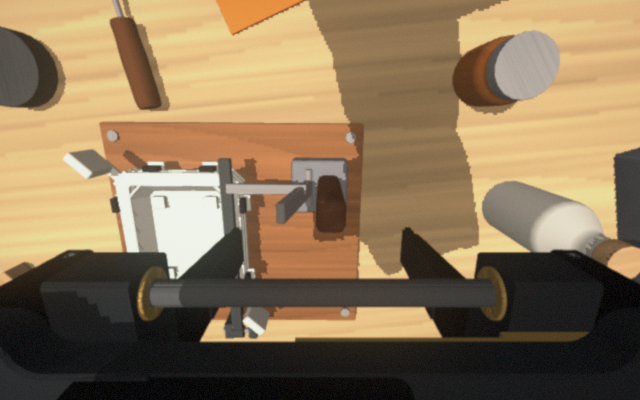

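```bash
python3 - <<'E'
from h import *
r=pickle.load(open("d2.pkl","rb"))["wrist"]
cv2.imwrite("pics/w2a.png",cv2.resize(r["img"][150:250,260:370],None,fx=6,fy=6,interpolation=cv2.INTER_CUBIC))
E
```

```text
(no output)
```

View pics/w2a.png

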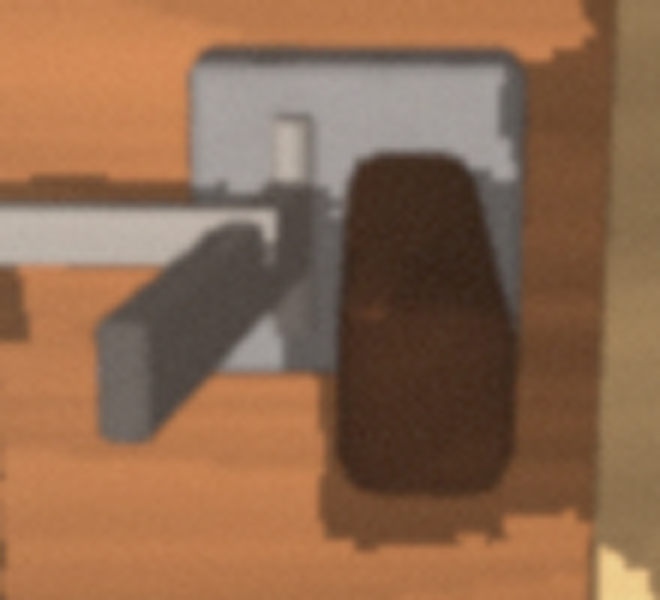

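```bash
python3 - <<'E'
from h import *
r1=pickle.load(open("d1.pkl","rb"))["wrist"];r=pickle.load(open("d2.pkl","rb"))["wrist"];R,o=pickle.load(open("b2.pkl","rb"))
px=lambda c,of:(np.array(c)+.5)/6-.5+np.array(of)
L=lambda w:np.round(R.T@(w[:2]-o),1)
for n,c,z in [("hc",(428,402),145),("hout",(517,402),145),("hin",(338,402),145),("trig c",(125,379),135),("tout",(98,379),135),("tin",(152,379),135)]:
    w=onz(r,px(c,(260,150)),z);T=np.eye(4)
    print(n,np.round(w,1),L(w))
p,e=tri([ray(r,px((428,402),(260,150))),ray(r1,px((470,325),(340,30)))]);print("handle tri",p,e)
p,e=tri([ray(r,px((125,379),(260,150))),ray(r1,px((240,328),(340,30)))]);print("trig tri",p,e)
for c in [(363,124),(102,122),(360,320)]:print("bc",L(onz(r,c,15)))
E
```

```text
hc [576.7 237.4 145. ] [-64.4 109.8]
hout [577.8 248.9 145. ] [-64.5 121.4]
hin [575.6 225.7 145. ] [-64.3  98.1]
trig c [573.  196.8 135. ] [-64.   69.1]
tout [572.6 193.2 135. ] [-64.   65.5]
tin [573.3 200.5 135. ] [-64.   72.8]
handle tri [577.70231009 237.13245945 141.51976258] [np.float64(0.29871342677368773), np.float64(0.29871342677375207)]
trig tri [573.38099797 196.51396806 133.49970658] [np.float64(0.06360448675653985), np.float64(0.06360448675667467)]
bc [-130.5  148.7]
bc [-130.7 -146. ]
bc [128.4 155.9]
```

move_arm --pt "0.002 -0.001 -0.03 0 0 0 1" --pt "0.002 -0.001 -0.06 0 0 0 1" --pt "0.002 -0.001 -0.08 0 0 0 1" --pt "0.002 -0.001 -0.094 0 0 0 1" --pt "0.002 -0.001 -0.094 0 0 0 1" --pt "0.002 -0.001 -0.094 0 0 0 1"

```text
t: 3.25
eef_pos: [577.0, 229.6, 107.7]
tcp_rot: [0.431, 1.569, 0.334]
ft_force: [1.4, 0.2, 0.3]
opening: 1.002
```

move_arm --pt "0 0 0 0 0 0 -1" --pt "0 0 0 0 0 0 -1" --pt "0 0 0 0 0 0 -1" --pt "0 0 0 0 0 0 -1" --pt "0 0 0 0 0 0 -1" --pt "0 0 0 0 0 0 -1" --pt "0 0 0 0 0 0 -1" --pt "0 0 0 0 0 0 -1"

```text
t: 4.05
eef_pos: [577.1, 231.5, 107.2]
tcp_rot: [1.165, 1.566, 1.067]
ft_force: [0.4, 6.5, 1.3]
opening: 0.395
```

```bash
python3 snap.py 3 wrist side
```

```text
4.15 [577.1 231.4 107.2] [ 1.9 14.3  0.4] 0.3997433759202517
[[0.002, 0.097, 0.995], [0.003, 0.995, -0.097], [-1.0, 0.003, 0.002]] y yaw 84.43246947402235
```

View pics/wrist3.png

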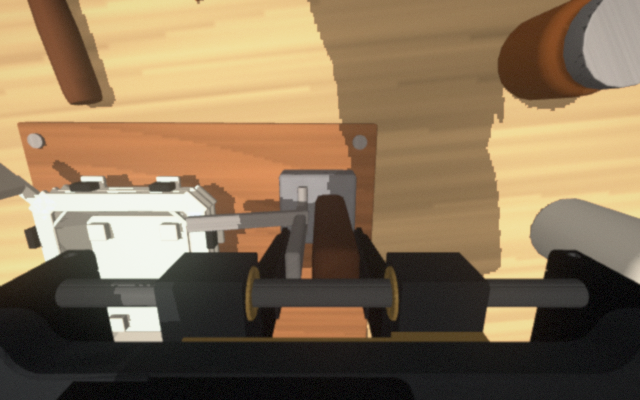

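View pics/side3.png

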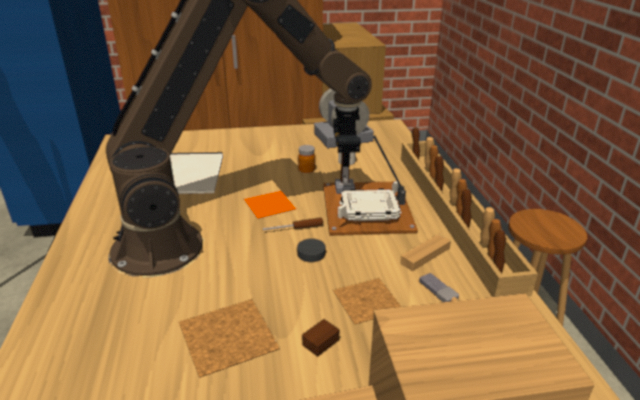

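The opening is 38 mm, so the trigger is home. In the side view the keeper is up: the dark bar at (385,165) leans upright. I'll release and rise.

move_arm --pt "0 -0.001 0 0 0 0 1" --pt "0 -0.002 0 0 0 0 1" --pt "0 -0.002 0 0 0 0 1" --pt "0 -0.002 0 0 0 0 1" --pt "0 -0.002 0 0 0 0 1" --pt "0 -0.002 0 0 0 0 1" --pt "0 -0.002 0.03 0 0 0 1" --pt "0 -0.002 0.07 0 0 0 1" --pt "0 -0.002 0.11 0 0 0 1" --pt "0 -0.002 0.15 0 0 0 1"

```text
t: 5.15
eef_pos: [576.4, 227.7, 258.6]
tcp_rot: [0.836, 1.57, 0.739]
ft_force: [0.7, 0.7, -0.3]
opening: 1.002
```

```bash
python3 snap.py 4 wrist side; python3 -c "
import cv2;i=cv2.imread('pics/side4.png')[100:240,310:430];cv2.imwrite('pics/side4c.png',cv2.resize(i,None,fx=4,fy=4,interpolation=2))"
```

```text
5.25 [578.2 228.3 262.6] [0.6 0.4 0.3] 0.9991145039193478
[[0.009, 0.096, 0.995], [0.003, 0.995, -0.096], [-1.0, 0.004, 0.009]] y yaw 84.47274825926674
```

View pics/side4c.png

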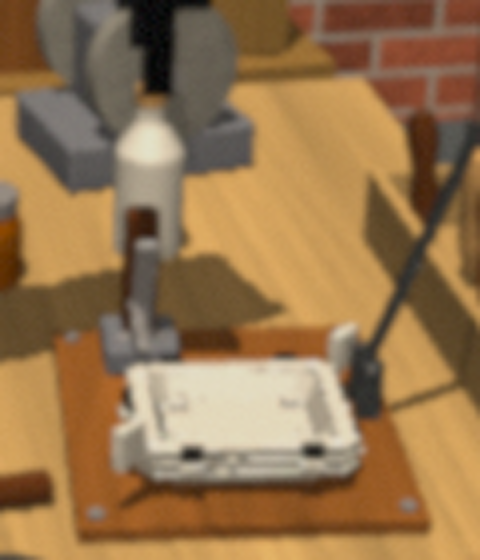

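View pics/wrist4.png

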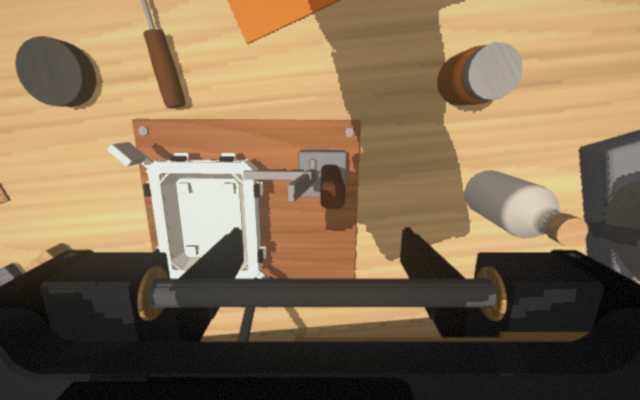

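The keeper is up and the trigger is back at rest. Next I'll turn the tool so its y axis is at yaw -50.9°, which keeps joint 6 in range over the mat, and move above the tab.

move_arm --pt "-0.005 -0.02 0 0 0 -8 1" --pt "-0.01 -0.04 0 0 0 -16 1" --pt "-0.015 -0.06 0 0 0 -24 1" --pt "-0.02 -0.08 0 0 0 -32 1" --pt "-0.025 -0.1 0 0 0 -40 1" --pt "-0.03 -0.12 0 0 0 -48 1" --pt "-0.035 -0.14 0 0 0 -56 1" --pt "-0.04 -0.16 0 0 0 -64 1" --pt "-0.045 -0.18 0 0 0 -72 1" --pt "-0.05 -0.2 0 0 0 -80 1"

```text
t: 6.25
eef_pos: [526.2, 26.9, 256.4]
tcp_rot: [2.333, 1.57, 0.834]
ft_force: [0.3, -1.1, 0.5]
opening: 0.999
```

move_arm --pt "-0.004 -0.02 0 0 0 -8 1" --pt "-0.004 -0.023 0 0 0 -16 1" --pt "-0.004 -0.023 0 0 0 -24 1" --pt "-0.004 -0.023 0 0 0 -32 1" --pt "-0.004 -0.023 0 0 0 -40 1" --pt "-0.004 -0.023 0 0 0 -48 1" --pt "-0.004 -0.023 0 0 0 -55.4 1" --pt "-0.004 -0.023 0 0 0 -55.4 1" --pt "-0.004 -0.023 0 0 0 -55.4 1" --pt "-0.004 -0.023 0 0 0 -55.4 1"

```text
t: 7.25
eef_pos: [522.5, 4.5, 256.6]
tcp_rot: [2.156, 1.571, -0.301]
ft_force: [0.2, -1.0, 0.2]
opening: 1.0
```

```bash
python3 snap.py 5 wrist; python3 -c "
from cell import state;print(state()['joints'])"
```

```text
7.3 [522.5   4.5 256.6] [-0.1  0.3  0.6] 1.0036835504213857
[[0.0, 0.632, -0.775], [-0.0, -0.775, -0.632], [-1.0, 0.0, -0.0]] y yaw -50.811416495758216
[-1.17815916e-01  3.01193611e-01  1.75131656e+00 -4.06085987e-05
  1.08899870e+00  7.69029414e-01]
```

View pics/wrist5.png

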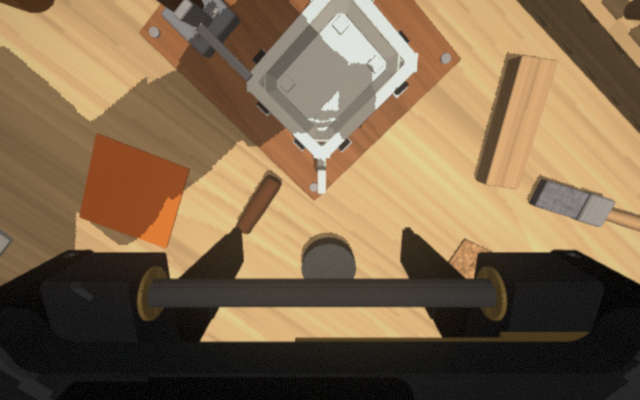

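```bash
python3 - <<'E'
from h import *
r=pickle.load(open("d5.pkl","rb"))["wrist"]
cv2.imwrite("pics/w5a.png",cv2.resize(r["img"][130:210,280:370],None,fx=7,fy=7,interpolation=cv2.INTER_CUBIC))
r=pickle.load(open("d4.pkl","rb"))["wrist"]
cv2.imwrite("pics/w4a.png",cv2.resize(r["img"][130:190,90:180],None,fx=7,fy=7,interpolation=cv2.INTER_CUBIC))
E
```

```text
(no output)
```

View pics/w5a.png

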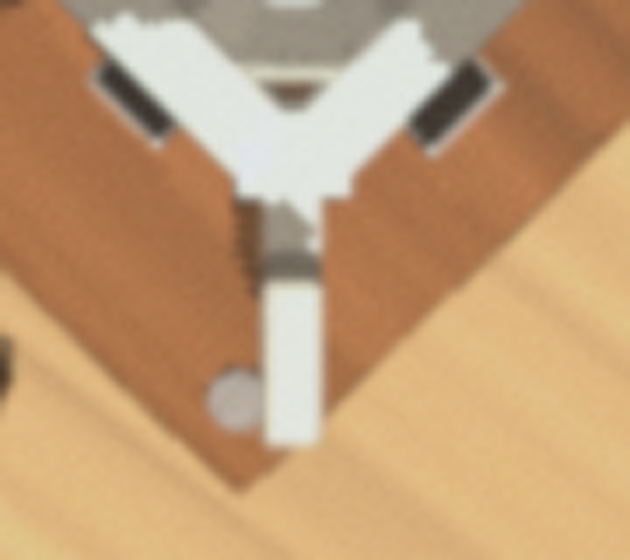

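View pics/w4a.png

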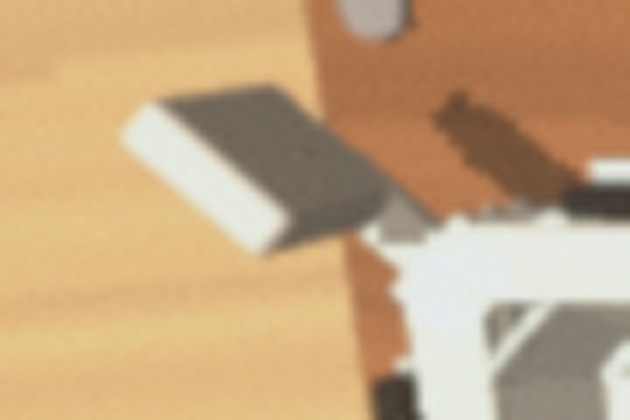

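The close crop confirms the fin, top face centre at crop (293,363), upright at the -x,-y corner of the top (white) tray. Triangulating it.

```bash
python3 - <<'E'
from h import *
r1,r4,r5=[pickle.load(open(f"d{i}.pkl","rb"))["wrist"] for i in(1,4,5)];R,o=pickle.load(open("b2.pkl","rb"))
px=lambda c,of,k:(np.array(c)+.5)/k-.5+np.array(of)
q5=px((293,363),(280,130),7);q4=px((207,177),(90,130),7);q1=px((104,133),(200,40),6)
for r,q in((r1,q1),(r4,q4),(r5,q5)):
    w=onz(r,q,87);print(np.round(w,1),np.round(R.T@(w[:2]-o),1))
p,e=tri([ray(r1,q1),ray(r4,q4),ray(r5,q5)]);print(p,e)
for c in[(265,282),(322,282),(322,445),(265,445)]:print(np.round(onz(r5,px(c,(280,130),7),87),1))
E
```

```text
[523.9   5.1  87. ] [ -93.1 -126.7]
[523.6   5.4  87. ] [ -93.4 -126.4]
[524.6   4.7  87. ] [ -92.3 -126.9]
[523.90274555   4.52034171  85.49476069] [np.float64(0.305825819444999), np.float64(0.21162694916188404), np.float64(0.4642829620665574)]
[532.1  16.6  87. ]
[537.8   9.5  87. ]
[517.   -7.6  87. ]
[ 5.111e+02 -4.000e-01  8.700e+01]
```

move_arm --pt "0.0015 0.0005 -0.04 0 0 0 1" --pt "0.0015 0.0005 -0.08 0 0 0 1" --pt "0.0015 0.0005 -0.12 0 0 0 1" --pt "0.0015 0.0005 -0.15 0 0 0 1" --pt "0.0015 0.0005 -0.18 0 0 0 1" --pt "0.0015 0.0005 -0.195 0 0 0 1" --pt "0.0015 0.0005 -0.203 0 0 0 1" --pt "0.0015 0.0005 -0.203 0 0 0 1" --pt "0.0015 0.0005 -0.203 0 0 0 1"

```text
t: 8.2
eef_pos: [524.4, 4.9, 54.3]
tcp_rot: [2.281, 1.57, -0.178]
ft_force: [-0.5, -1.0, -0.1]
opening: 1.0
```

```bash
python3 snap.py 6 wrist
```

```text
8.25 [524.5   4.9  54.5] [ 0.3 -0.3 -0.1] 1.000873089214829
[[0.001, 0.63, -0.776], [-0.0, -0.776, -0.63], [-1.0, 0.001, -0.001]] y yaw -50.924509536890135
```

View pics/wrist6.png

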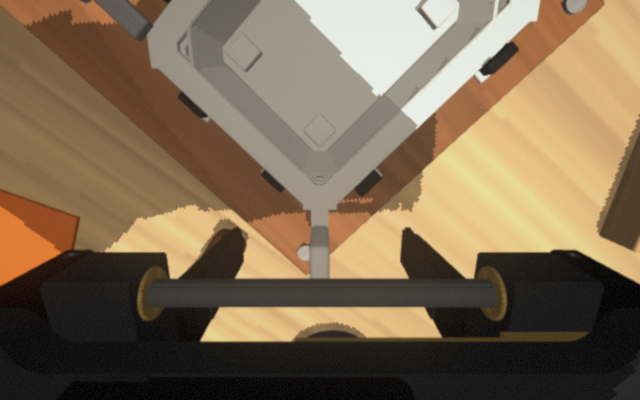

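The tab (column 320) is centred between the fingers. Closing now.

move_arm --pt "0 0 0 0 0 0 -1" --pt "0 0 0 0 0 0 -1" --pt "0 0 0 0 0 0 -1" --pt "0 0 0 0 0 0 -1" --pt "0 0 0 0 0 0 -1" --pt "0 0 0 0 0 0 -1" --pt "0 0 0 0 0 0 -1" --pt "0 0 0 0 0 0 -1" --pt "0 0 0 0 0 0 -1"

```text
t: 9.15
eef_pos: [524.0, 4.9, 53.6]
tcp_rot: [1.113, 1.571, -1.347]
ft_force: [-0.2, -0.1, -0.1]
opening: 0.302
```

```bash
python3 - <<'E'
from h import *
from cell import state
st=state();print(st["eef_pos"],st["ft_force"],st["opening"])
# rotation of tool about far foot axis
R,o=pickle.load(open("b2.pkl","rb"))
tab=np.array([524.2,5]);cen_l=R.T@(tab-o)-np.array([-92.5,-76.5]); print("tray centre local est",cen_l)
cen=R@cen_l+o;foot=R@(cen_l+[44,29])+o;print("centre",cen,"foot",foot)
# z: tab bottom 53; foot underside z?  tray_centre z=?
u=R@np.array([.7071,.7071]);ax=np.array([*(R@np.array([.7071,-.7071])),0])
for fz in(45,):
  F=np.array([*foot,fz]);tcp=st["eef_pos"]
  for a in(.04,.08,.12,.16,.18,.2):
    for s in(1,-1):
      Q=Ro.from_rotvec(s*a*ax).as_matrix();d=Q@(tcp-F)+F-tcp
      if d[2]>0:print(a,np.round(d,1),"rotvec deg",np.round(np.degrees(s*a*ax),2))
E
```

```text
[524.02329063   4.93848626  53.63690619] [-0.20736771 -0.10061013 -0.09216395] 0.30173870030879224
tray centre local est [ -0.26687611 -50.20693232]
centre [624.07363965  71.58645586] foot [670.82154717  95.90996593]
0.04 [0.4 0.3 6.8] rotvec deg [-1.45  1.78 -0.  ]
0.08 [ 1.   0.8 13.7] rotvec deg [-2.89  3.56 -0.  ]
0.12 [ 1.8  1.4 20.4] rotvec deg [-4.34  5.34 -0.  ]
0.16 [ 2.8  2.2 27.2] rotvec deg [-5.78  7.11 -0.  ]
0.18 [ 3.3  2.7 30.5] rotvec deg [-6.5  8.  -0. ]
0.2 [ 4.   3.2 33.9] rotvec deg [-7.23  8.89 -0.  ]
```

move_arm --pt "0 0 0 0 0 0 -1" --pt "0 0 0 0 0 0 -1" --pt "0 0 0 0 0 0 -1" --pt "0 0 0 0 0 0 -1" --pt "0 0 0 0 0 0 -1"

```text
t: 9.65
eef_pos: [523.8, 5.1, 53.6]
tcp_rot: [-0.593, 1.57, -3.053]
ft_force: [-1.9, 2.6, 1.3]
opening: 0.103
```

```bash
python3 snap.py 7 wrist
```

```text
9.7 [523.8   5.1  53.6] [-2.3  1.5  0.8] 0.10164070512463919
[[-0.0, 0.63, -0.776], [-0.0, -0.776, -0.63], [-1.0, -0.0, 0.0]] y yaw -50.92751895782443
```

View pics/wrist7.png

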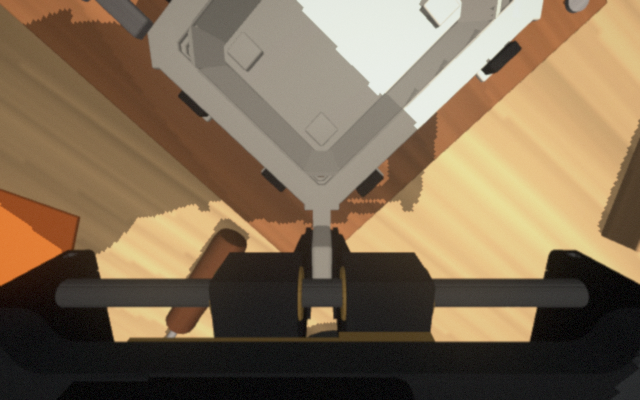

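The tab is gripped at about 10 mm. Peeling along the arc.

move_arm --pt "0.0002 0.0001 0.0034 -0.72 0.89 0 -1" --pt "0.0004 0.0003 0.0068 -1.45 1.78 0 -1" --pt "0.0007 0.0005 0.01 -2.17 2.67 0 -1" --pt "0.001 0.0008 0.0137 -2.89 3.56 0 -1" --pt "0.0014 0.0011 0.017 -3.6 4.45 0 -1" --pt "0.0018 0.0014 0.0204 -4.34 5.34 0 -1" --pt "0.0023 0.0018 0.0238 -5.06 6.2 0 -1" --pt "0.0028 0.0022 0.0272 -5.78 7.11 0 -1" --pt "0.003 0.0024 0.0289 -6.14 7.55 0 -1" --pt "0.003 0.0024 0.0289 -6.14 7.55 0 -1"

```text
t: 10.7
eef_pos: [527.2, 7.2, 83.2]
tcp_rot: [0.005, 1.4, -2.455]
ft_force: [-3.6, -2.8, 3.9]
opening: 0.105
```

```bash
python3 snap.py 8 wrist side;python3 -c "
import cv2;i=cv2.imread('pics/side8.png')[120:240,310:430];cv2.imwrite('pics/side8c.png',cv2.resize(i,None,fx=5,fy=5,interpolation=2))"
```

```text
10.8 [527.2   7.2  83. ] [-4.1 -2.8  3.2] 0.1060918776832656
[[-0.131, 0.63, -0.766], [-0.107, -0.777, -0.62], [-0.985, 0.001, 0.17]] y yaw -50.97169806270403
```

View pics/side8c.png

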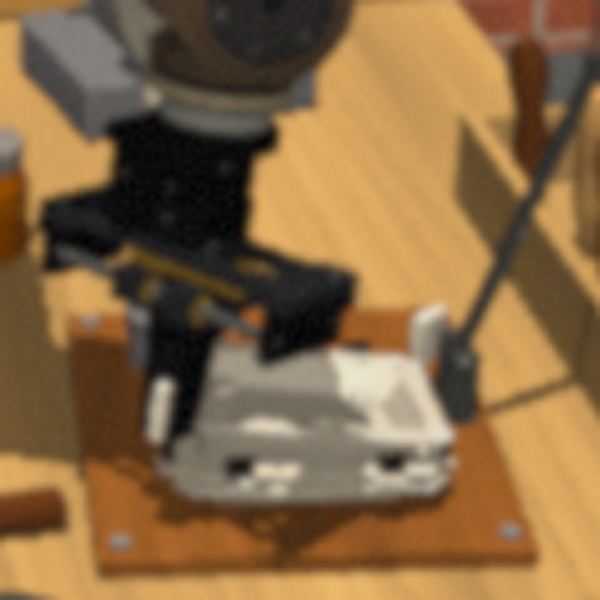

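View pics/wrist8.png

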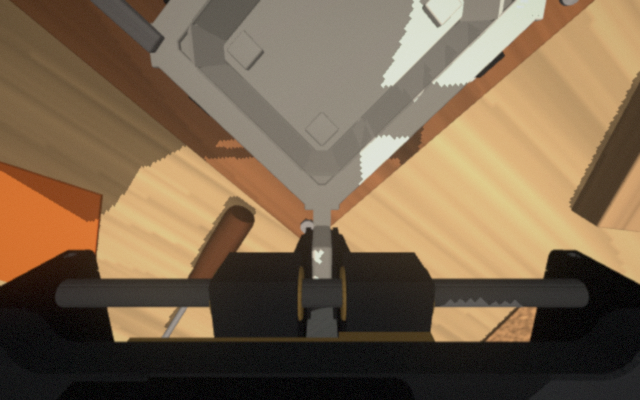

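The tray turned rigidly with the tool: in the wrist view its feet are still at (243,50) and (321,127). The tilt is about 0.17 rad. The second tray's lugs are unmoved in the side view at (358,213). Lifting now.

move_arm --pt "0 0 0 0 0 0 -1" --pt "0.0005 0.0005 0.004 0 0 0 -1" --pt "0.0005 0.0005 0.008 0 0 0 -1" --pt "0.0005 0.0005 0.012 0 0 0 -1" --pt "0 0 0.017 0 0 0 -1" --pt "0 0 0.023 0 0 0 -1" --pt "0 0 0.03 0 0 0 -1" --pt "0 0 0.038 0 0 0 -1" --pt "0 0 0.046 0 0 0 -1" --pt "0 0 0.054 0 0 0 -1"

```text
t: 11.8
eef_pos: [527.0, 7.3, 137.6]
tcp_rot: [0.003, 1.401, -2.458]
ft_force: [0.1, 1.1, -0.7]
opening: 0.106
```

```bash
python3 snap.py 9 wrist side;python3 -c "
import cv2;i=cv2.imread('pics/side9.png')[120:240,310:430];cv2.imwrite('pics/side9c.png',cv2.resize(i,None,fx=5,fy=5,interpolation=2))"
```

```text
11.9 [527.5   7.3 137.9] [ 1.1  0.1 -0.9] 0.10489722018726753
[[-0.129, 0.63, -0.766], [-0.107, -0.777, -0.621], [-0.986, 0.002, 0.168]] y yaw -50.94861975211486
```

View pics/side9c.png

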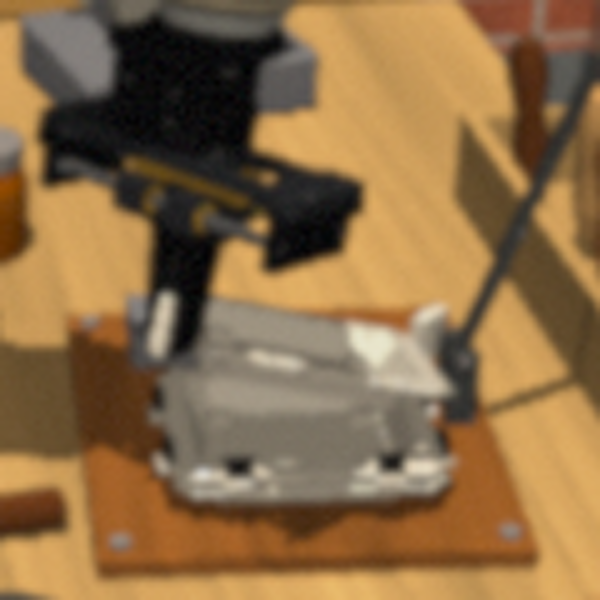

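View pics/wrist9.png

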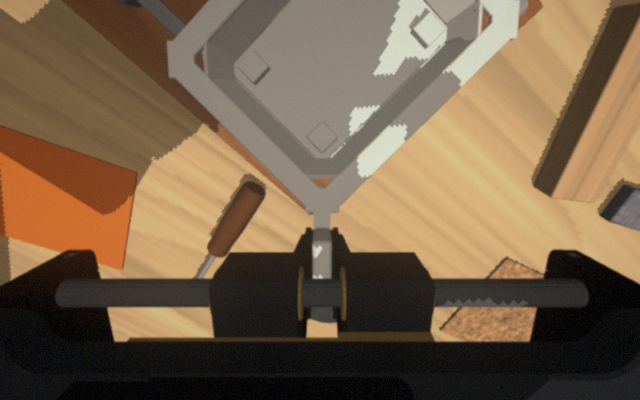

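move_arm --pt "0 0 0.012 0 0 0 -1" --pt "0 0 0.025 0 0 0 -1" --pt "0 0 0.04 0 0 0 -1" --pt "0 0 0.055 0 0 0 -1" --pt "0 0 0.07 0 0 0 -1" --pt "0 0 0.085 0 0 0 -1" --pt "0 0 0.1 0 0 0 -1" --pt "0 0 0.11 0 0 0 -1" --pt "0 0 0.12 0 0 0 -1" --pt "0 0 0.12 0 0 0 -1"

```text
t: 12.9
eef_pos: [527.3, 7.4, 257.8]
tcp_rot: [0.009, 1.402, -2.451]
ft_force: [0.0, 0.1, -0.9]
opening: 0.104
```

```bash
python3 snap.py 10 wrist side;python3 -c "
import cv2;i=cv2.imread('pics/side10.png')[80:240,310:430];cv2.imwrite('pics/side10c.png',cv2.resize(i,None,fx=3.6,fy=3.6,interpolation=2))"
```

```text
13.0 [526.9   7.4 256.4] [-0.4 -0.  -1. ] 0.09956451436532847
[[-0.131, 0.63, -0.765], [-0.107, -0.777, -0.621], [-0.986, 0.0, 0.169]] y yaw -50.94583449043501
```

View pics/side10c.png

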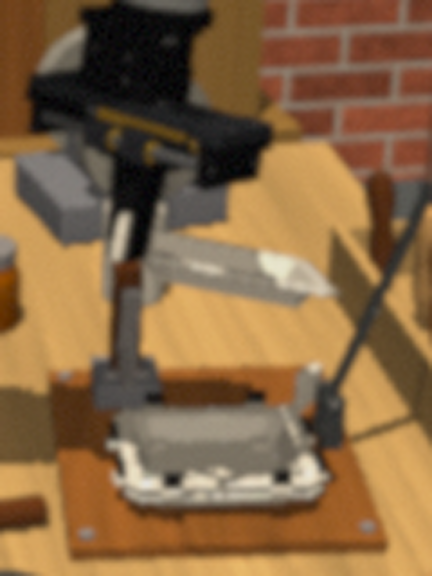

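View pics/wrist10.png

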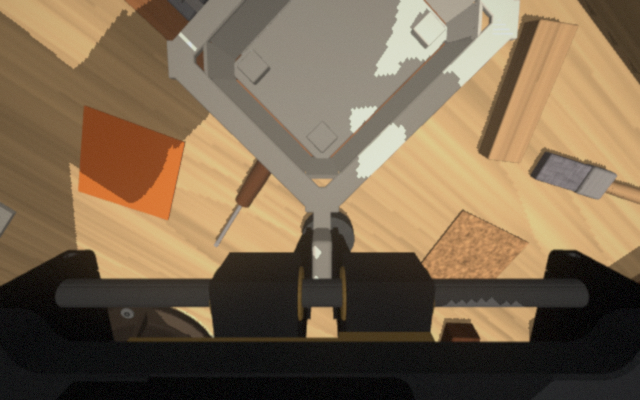

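The tray is clear. The second tray stays in the stack with its lugs in place and its tab at the far corner. I'll estimate how far the tray sagged in the grip from the foot pixels: (321,127)→(321,137) and (245,50)→(253,66).

```bash
python3 - <<'E'
from h import *
from scipy.optimize import least_squares
d7=pickle.load(open("d7.pkl","rb"))["wrist"];m=np.array(d7["mount"]);K=d7["mtx"]
r={"mtx":K,"cam_to_world":m}
q7=[(321,127),(245,50),(437,10)];q=[(321,137),(253,66),(429,27)]
# tool x = down; floor of tray z~47 world, tcp z 53.6 => tool x = 53.6-47
P=[]
for c in q7:
    o,d=ray(r,c);P.append(o+d*((53.6-48)-o[0])/d[0])
P=np.array(P);print(np.round(P,1))
piv=np.array([-19,0,0])
def f(x):
    Q=Ro.from_rotvec([0,x[0],0]).as_matrix()
    return (proj(r,(P-piv)@Q.T+piv+[x[1],0,x[2]])-q).ravel()
s=least_squares(f,[0,0,0]);print(s.x,np.round(s.fun,1))
T=toolT(__import__("cell").state())
R,o=pickle.load(open("b2.pkl","rb"))
# tray centre in tool frame, before: world (624.07,71.6,56) with TCP (523.8,5.1,53.6)
T7=np.eye(4);T7[:3,:3]=np.array([[0,.63,-.776],[0,-.776,-.63],[-1,0,0]]);T7[:3,3]=[523.8,5.1,53.6]
c=np.linalg.inv(T7)@[624.1,71.6,56,1];c=c[:3];print("c tool",c)
Q=Ro.from_rotvec([0,s.x[0],0]).as_matrix();c2=Q@(c-piv)+piv+[s.x[1],0,s.x[2]]
n=T[:3,:3]@Q@np.array([-1,0,0]);print("c tool now",c2,"tray normal world",n,"tilt",np.arccos(n[2]))
print("centre world",T[:3,:3]@c2+T[:3,3])
pickle.dump((c2,Q),open("c.pkl","wb"))
# level rotation
ax=np.cross(n,[0,0,1]);a=np.arccos(n[2]);print("level rotvec",np.degrees(ax/np.linalg.norm(ax)*a))
L=Ro.from_rotvec(ax/np.linalg.norm(ax)*a).as_matrix()@T[:3,:3]
off=L@c2;print("offset centre-TCP when level",off)
E
```

```text
[[   5.6    0.7  -68.8]
 [   5.6  -39.  -108.1]
 [   5.6   59.7 -126.6]]
[ 0.07002684 19.48883803  7.35582202] [ 0.  -1.3 -2.3 -0.4 -0.2  1.6]
c tool [  -2.4          11.59571444 -119.8385308 ]
c tool now [   8.66309695   11.59571444 -113.35049494] tray normal world [0.07744537 0.06298792 0.99500489] tilt 0.09999271624153207
centre world [619.81897341  67.82330626 228.65982028]
level rotvec [ 3.61496312 -4.44469606  0.        ]
offset centre-TCP when level [ 94.64226643  61.85485498 -16.57295587]
```

```bash
python3 snap.py 11 top side wrist >/dev/null; python3 - <<'E'
from h import *
d=pickle.load(open("d11.pkl","rb"))
cv2.imwrite("pics/t11.png",cv2.resize(d["top"]["img"][90:210,250:370],None,fx=5,fy=5,interpolation=2))
cv2.imwrite("pics/s11.png",cv2.resize(d["side"]["img"][110:200,320:420],None,fx=6,fy=6,interpolation=2))
E
```

```text
(no output)
```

View pics/t11.png

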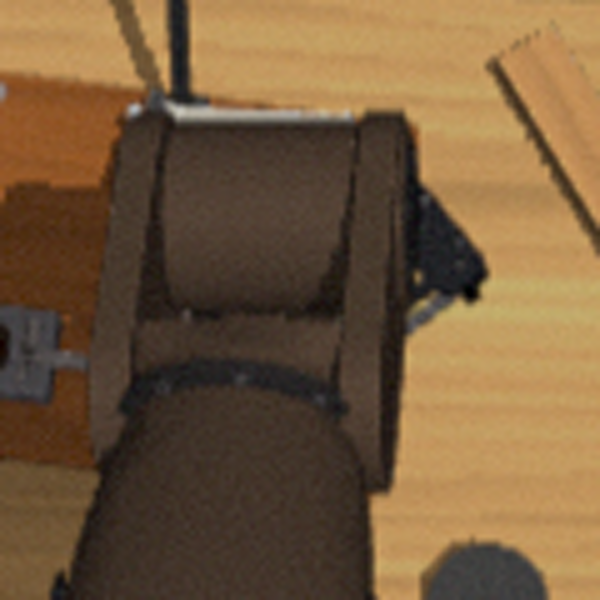

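View pics/s11.png

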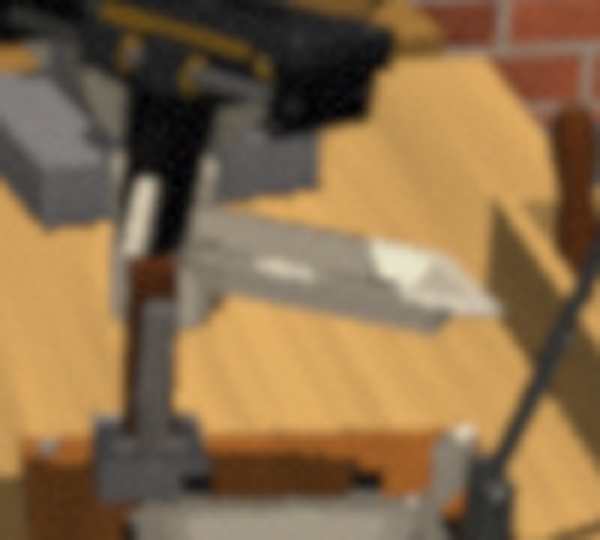

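```bash
python3 - <<'E'
from h import *
a=pickle.load(open("d7.pkl","rb"))["wrist"]["img"];b=pickle.load(open("d11.pkl","rb"))["wrist"]["img"]
for n,i in(("a",a),("b",b)):
    cv2.imwrite(f"pics/cmp_{n}.png",cv2.resize(i[0:280,140:560],(798,532),interpolation=2))
E
```

```text
(no output)
```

View pics/cmp_a.png

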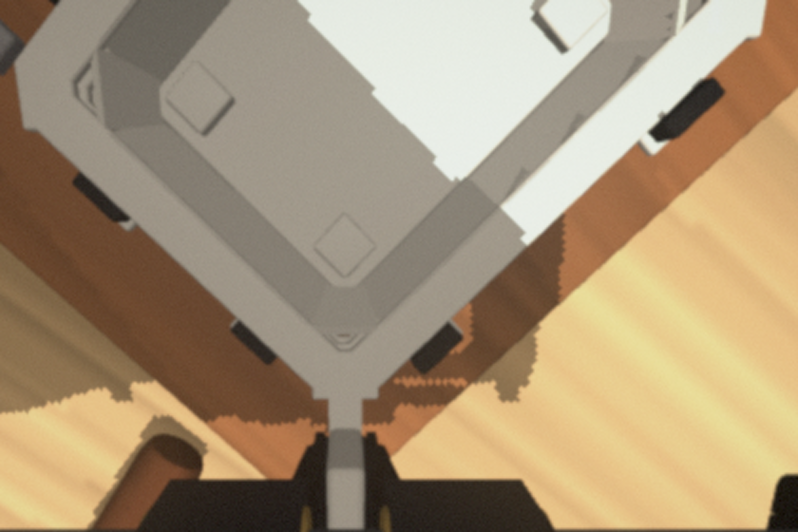

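View pics/cmp_b.png

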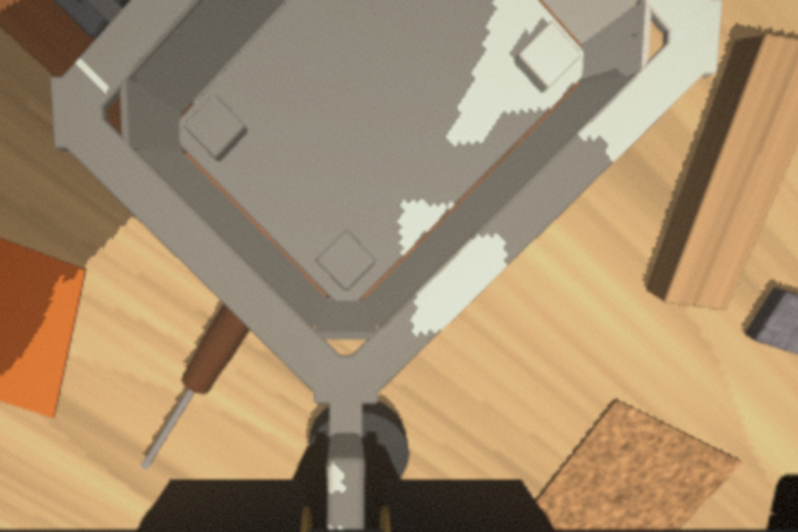

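```bash
cat > sag.py <<'E'
from h import *
from scipy.optimize import least_squares
d7=pickle.load(open("d7.pkl","rb"))["wrist"];r={"mtx":d7["mtx"],"cam_to_world":np.array(d7["mount"])}
px=lambda c:(np.array(c)+.5)/1.9-.5+np.array([140,0])
A=[(25,128),(757,35),(315,397),(378,397),(200,97),(345,245),(573,15)]
B=[(55,150),(712,73),(318,400),(378,400),(213,127),(345,260),(548,55)]
Z=[67]*4+[49]*3
P=[]
for c,z in zip(A,Z):
    o,d=ray(r,px(c));P.append(o+d*((53.6-z)-o[0])/d[0])
P=np.array(P);print(np.round(P,1).tolist());piv=np.array([-19,0,0]);q=np.array([px(b) for b in B])
mv=lambda x:(P-piv)@Ro.from_rotvec(x[:3]).as_matrix().T+piv+x[3:]
for w in (0.,.3,3.):
  f=lambda x:np.r_[(proj(r,mv(x))-q).ravel(),w*x[3:]]
  s=least_squares(f,np.zeros(6));print(w,np.round(s.x,3),np.abs(s.fun[:14]).max())
g=lambda x:(proj(r,mv(np.r_[0,x[0],0,0,0,0]))-q).ravel()
s=least_squares(g,[0]);print(s.x,np.round(s.fun,1))
E
python3 sag.py
```

```text
[[-13.4, -78.8, -97.2], [-13.4, 99.8, -117.9], [-13.4, -7.6, -27.0], [-13.4, 10.2, -26.9], [4.6, -38.8, -107.5], [4.6, 0.9, -67.9], [4.6, 61.4, -127.4]]
0.0 [ 1.000e-03 -7.300e-02 -1.600e-02  7.519e+00  4.840e-01  3.425e+00] 0.5770288564773409
0.3 [ 1.000e-03 -9.600e-02 -1.300e-02  5.068e+00  4.730e-01  2.783e+00] 1.0200183108822287
3.0 [ 0.002 -0.152 -0.002 -0.071  0.13   0.783] 2.6812689178455074
[-0.16154286] [ 0.5 -2.8 -2.1 -3.8 -1.2 -1.7 -0.5 -1.7  0.8 -0.2 -0.  -0.7 -1.2  1.4]
```

move_arm --pt "0 -0.01 0 1 -1.2 0 -1" --pt "-0.003 -0.025 0 2 -2.5 0 -1" --pt "-0.008 -0.045 0 3 -3.7 0 -1" --pt "-0.014 -0.065 0 4 -5 0 -1" --pt "-0.021 -0.088 0 5 -6.2 0 -1" --pt "-0.028 -0.112 0 6 -7.4 0 -1" --pt "-0.035 -0.136 0 7 -8.7 0 -1" --pt "-0.042 -0.16 0 8 -9.9 0 -1" --pt "-0.048 -0.184 0 9 -11.1 0 -1" --pt "-0.054 -0.208 0 10 -12.4 0 -1"

```text
t: 14.15
eef_pos: [472.6, -201.6, 256.2]
tcp_rot: [3.135, 1.462, 0.675]
ft_force: [0.1, -0.1, -1.3]
opening: 0.103
```

move_arm --pt "-0.006 -0.024 0 0 0 0 -1" --pt "-0.012 -0.048 -0.005 0 0 0 -1" --pt "-0.018 -0.072 -0.012 0 0 0 -1" --pt "-0.024 -0.096 -0.02 0 0 0 -1" --pt "-0.03 -0.12 -0.03 0 0 0 -1" --pt "-0.035 -0.14 -0.04 0 0 0 -1" --pt "-0.039 -0.155 -0.048 0 0 0 -1" --pt "-0.041 -0.165 -0.053 0 0 0 -1" --pt "-0.041 -0.168 -0.055 0 0 0 -1" --pt "-0.041 -0.168 -0.055 0 0 0 -1"

```text
t: 15.15
eef_pos: [432.1, -368.5, 201.4]
tcp_rot: [3.136, 1.463, 0.676]
ft_force: [-0.7, 0.7, -0.8]
opening: 0.104
```

```bash
python3 snap.py 12 wrist side top; python3 - <<'E'
from h import *
d=pickle.load(open("d12.pkl","rb"))
cv2.imwrite("pics/t12.png",cv2.resize(d["top"]["img"][100:280,300:480],None,fx=3.3,fy=3.3,interpolation=2))
cv2.imwrite("pics/s12.png",cv2.resize(d["side"]["img"][180:340,270:430],None,fx=3.7,fy=3.7,interpolation=2))
cv2.imwrite("pics/w12.png",cv2.resize(d["wrist"]["img"][0:280,140:560],(798,532),interpolation=2))
E
```

```text
15.3 [ 432.3 -368.1  202. ] [-0.1 -0.7  0.1] 0.10559628771199965
[[0.085, 0.63, -0.772], [0.067, -0.776, -0.627], [-0.994, 0.002, -0.108]] y yaw -50.91744982088894
```

View pics/t12.png

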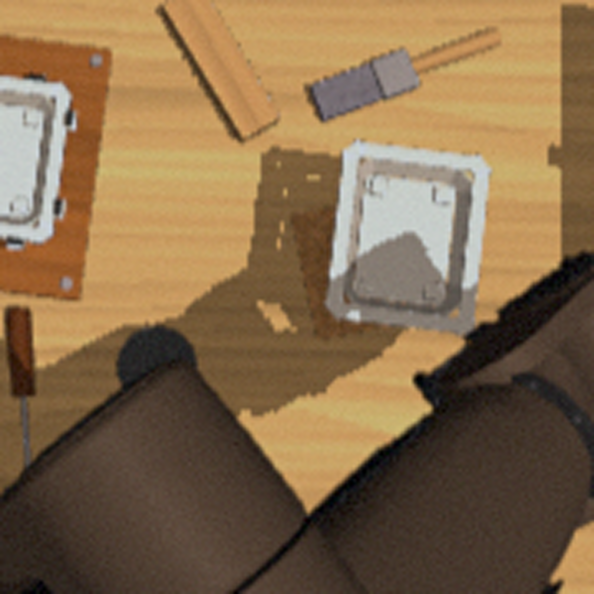

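View pics/s12.png

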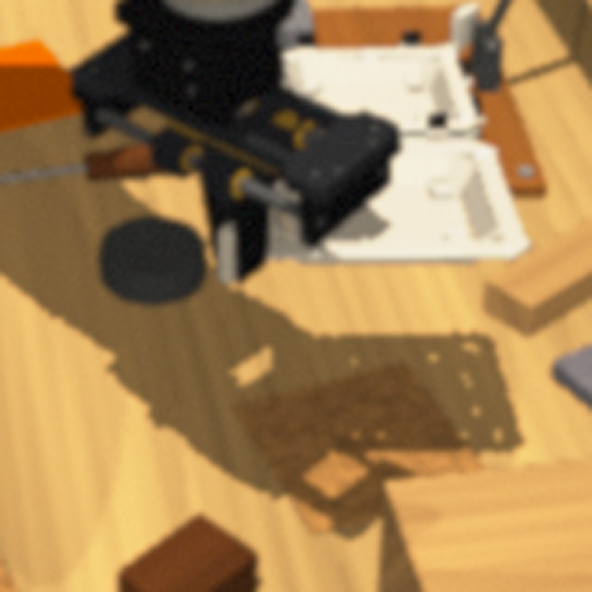

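View pics/w12.png

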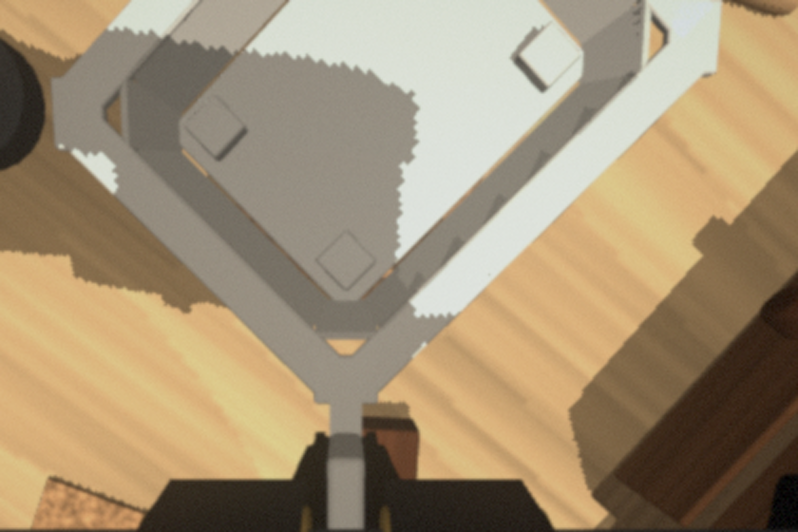

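```bash
python3 - <<'E'
from h import *
d=pickle.load(open("d12.pkl","rb"));t,s=d["top"],d["side"]
px=lambda c,of,k:(np.array(c)+.5)/k-.5+np.array(of)
c=px((407.5,237.5),(300,100),3.3)
for z in(190,205,220):print(z,np.round(onz(t,c,z)[:2]-[530,-304],1))
w=[]
# TR corner (+x,-y) top vs side ; near edge left is hidden
for a,b in[((490,160),(528,245)),((345,142),(490,145))]:
    p,e=tri([ray(t,px(a,(300,100),3.3)),ray(s,px(b,(270,180),3.7))]);print(np.round(p,1),np.round(e,1))
P=[onz(t,px(c,(300,100),3.3),200) for c in[(345,142),(490,158),(472,332),(325,320)]]
print([round(float(np.linalg.norm(P[i]-P[i-1])),1) for i in range(4)])
E
```

```text
190 [ 1.  -2.3]
205 [-1.2  0.9]
220 [-3.4  4. ]
[ 600.1 -375.6  204.9] [0. 0.]
[ 615.9 -249.3  192.8] [0.5 0.5]
[160.5, 129.3, 156.5, 129.5]
```

The tray is about level, with triangulated corners at z 193–205. It is centred within about 3 mm of the mat, with its underside about 17 cm above it. Last check of the station before handing in.

```bash
python3 - <<'E'
from h import *
a=pickle.load(open("d0.pkl","rb"));d=pickle.load(open("d12.pkl","rb"))
f=lambda i:cv2.resize(i,None,fx=3.3,fy=3.3,interpolation=2)
cv2.imwrite("pics/fin.png",np.hstack([f(a["top"]["img"][90:210,225:345]),f(d["top"]["img"][90:210,225:345])]))
cv2.imwrite("pics/fin2.png",np.hstack([f(a["side"]["img"][130:240,310:430]),f(d["side"]["img"][130:240,310:430])]))
E
```

```text
(no output)
```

View pics/fin.png

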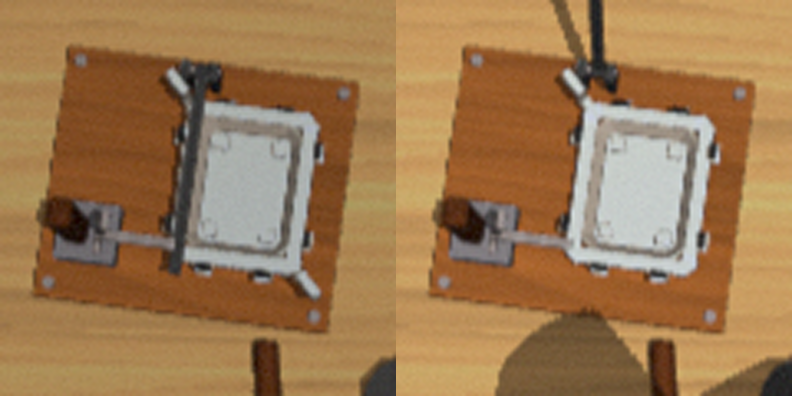

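View pics/fin2.png

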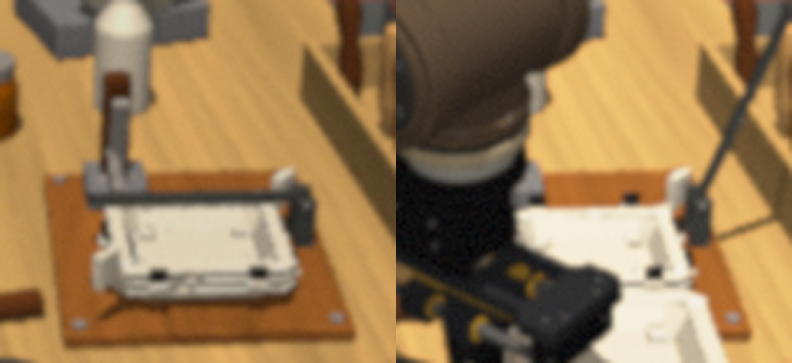

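Before and after, the second tray's tab (right panel, 575,87) and its lugs are in the same place. The keeper is up and the trigger is back at rest. Handing in.

```bash
python3 -c "
from cell import job_done,state
st=state();print(st['t'],st['opening'],abs(st['qvel']).max());print(job_done())"
```

```text
15.3 0.10559628771199965 0.0034776643123116493
the job is handed in; nothing more can be done
None
```

I squeezed the trigger until the keeper sprang up and let it go. I then took the top tray by its -x,-y tab and tipped it about 0.17 rad around its far corner. After that I lifted it clear and handed the job in at 15.3 s, with the tray held by its tab over the small cork mat. No verdict was reported.

**Last checks:**
- **Tray position:** its centre is within about 3 mm of the mat's centre. The rim is at about 193–205 mm, so the underside is roughly 17 cm above the mat.
- **Tilt and grip:** the tilt is about 0.1 rad or less. The gripper is at 10 mm on the tab and the arm is still.
- **Bench:** the second tray and its lugs look unmoved, the keeper is up and the trigger is at rest. The bystanders in the top and side views looked unmoved; I did not measure them.

**Points that disagreed:**
- **Layout offset:** the stack, keeper and handle all measured about 9 mm further along the board's +y than the listing says. I used the measured positions.
- **Slip in the grip:** the tray sagged 0.07–0.16 rad and may have slid a few mm when it came free. I corrected for this by turning the tool back.
- **Trigger angle:** the full squeeze was judged only from the 38 mm finger opening and the keeper's release, not from the angle itself.

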